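Wipe the offcuts off a test fixture's floating plate

TASK

Steel offcuts are lying on the floating plate of the test fixture. Take the hand scraper from its stand, set its blade down on the plate and, bearing only lightly, wipe all five offcuts over the plate's open edge into the fixture's tray, without touching them with the fingers and without pressing the plate down hard towards its stop. Then set the scraper upright back on its stand and let go, leaving the other things on the bench where they are.

Things in the scene. Friction and masses are not known exactly. Their poses are not given: they have to be found in the camera images.
- fixture: Electronic test fixture fixed to the bench. Origin: on the bench, under the centre of its grey plate; z up. Aluminium fences 6 mm thick, tops 46 mm above the bench (6 mm above the plate), line the plate's +x edge (inner face at x = +67 mm) and its two y edges (inner faces at y = +-76 mm). The -x edge is open, with the tray beyond it.
- plate_top (a point): Centre of the floating plate's flat top, which is 40 mm above the bench when unloaded; axes as the fixture's. The plate is 132 mm (x) by 150 mm (y), level. The offcuts start between x = -50 and +37 mm and within 62 mm of the middle in y, so a bare strip is left along the +x fence, wide enough to set the blade down on.
- tray_floor (a point): Centre of the open steel tray's floor, 3 mm above the bench, axes as the fixture's. The tray is part of the fixture: 78 mm (x, from 70 to 148 mm on the -x side of the fixture's origin) by 164 mm (y), walls 3 mm thick and only 20 mm tall, lower than the plate.
- plate (a joint): How far the floating plate is pressed down, m; 0 = unloaded (top). It stays level on springs, starts to give at about 2.5 N and sinks 1 mm for every 1.2 N more; hard stop at 8 mm. More than 6 mm is too hard.
- scraper: Hand scraper, about 0.27 kg, plain black, upright on its stand, z up, same front and back. Origin: centre of the block's underside. Block 34 mm (x) by 96 mm (y) by 22 mm high. On it a grip ridge 22 mm (x) by 84 mm (y), 22 to 60 mm above the origin, to be held from above across x. Moved along its x with the blade down, it wipes a lane 90 mm wide.
- blade_root (a point): On the scraper, at its origin, where the steel blade (3 mm thick in x, 90 mm wide in y, centred) comes straight down out of the block. It sticks out 12 to 32 mm, differently each time, and stays so (it slides only above 40 N). It is hidden in the stand at first and its length is not reported: feel for the plate with it.
- stand: Scraper stand fixed to the bench: two aluminium rails along its y (110 mm long, each 11 mm thick, tops 45 mm above the bench) with a 14 mm gap between them for the blade, on a 56 x 116 mm foot. Origin: centre of the underside; z up.
- stand_top (a point): Point on the stand midway between the rails at the height of their tops, 45 mm above the bench; the scraper's origin lies here when it is in place (its y along the rails).
- chip1: A loose plain steel offcut, a round slug 14 mm across, 5 mm thick, about 12 g, lying flat on the fixture's plate. Origin: centre of its underside, z up.
- chip2: A loose plain steel offcut, a round slug 14 mm across, 5 mm thick, about 12 g, lying flat on the fixture's plate. Origin: centre of its underside, z up.
- chip3: A loose plain steel offcut, a strip end 18 x 10 mm (long side along its x), 5 mm thick, about 12 g, lying flat on the fixture's plate. Origin: centre of its underside, z up.
- chip4: A loose plain steel offcut, a strip end 18 x 10 mm (long side along its x), 5 mm thick, about 12 g, lying flat on the fixture's plate. Origin: centre of its underside, z up.
- chip5: A loose plain steel offcut, a strip end 18 x 10 mm (long side along its x), 5 mm thick, about 12 g, lying flat on the fixture's plate. Origin: centre of its underside, z up.
- flux_tin: Bystander: small round tin, 30 mm across, 20 mm tall. Origin: centre of underside.
- module_board: Bystander: small circuit module, 45 x 70 x 17 mm. Origin: centre of underside.
- tape_black: Bystander: roll of black tape lying flat, 70 mm across, 19 mm tall. Origin: centre of underside.
Not all that is in view belongs to the job. Of the things that look like the scraper, the larger one is meant. Leave any brown look-alike of the stand alone.

How it is judged:
On the way, in this order (a step that is already met when the one before it is completed fails the run):
1. the scraper's blade bears on the fixture (over 1 N) (contact force between scraper and fixture above 1 N), for 0.2 s.
2. all five offcuts lie in the tray (x of chip1 in the frame of fixture between -0.148 and -0.066 m and y of chip1 in the frame of fixture between -0.082 and 0.082 m and z of each of chip1, chip2, chip3, chip4, chip5 in the frame of fixture below 0.034 m and x of chip2 in the frame of fixture between -0.148 and -0.066 m and y of chip2 in the frame of fixture between -0.082 and 0.082 m and x of chip3 in the frame of fixture between -0.148 and -0.066 m and y of chip3 in the frame of fixture between -0.082 and 0.082 m and x of chip4 in the frame of fixture between -0.148 and -0.066 m and y of chip4 in the frame of fixture between -0.082 and 0.082 m and x of chip5 in the frame of fixture between -0.148 and -0.066 m and y of chip5 in the frame of fixture between -0.082 and 0.082 m), for 0.2 s.
At the end, for the whole second after the job is handed in: All five offcuts lie at rest in the fixture's tray (beyond the plate's open edge, inside the tray's outline, below the plate's top); the scraper stands upright (within 0.1 rad) and at rest on its stand, its origin within 12 mm sideways and 4 mm in height of the stand's top point (all of step 2 and linear speed of each of chip1, chip2, chip3, chip4, chip5, scraper below 0.02 m/s and horizontal distance between scraper and stand_top below 0.012 m and z of scraper in the frame of stand_top between -0.004 and 0.004 m and angle between scraper's own z axis and vertical below 0.1 rad); the robot touches nothing.
It fails at once if the plate is pressed down more than 6 mm (value of joint plate above 0.006 m).
It fails at once if the fingers touch an offcut (contact force between the fingers and chip1 above 0.3 N or contact force between the fingers and chip2 above 0.3 N or contact force between the fingers and chip3 above 0.3 N or contact force between the fingers and chip4 above 0.3 N or contact force between the fingers and chip5 above 0.3 N).
It fails at once if a bystander is moved more than 30 mm (distance of any of flux_tin, module_board, tape_black from where it was at the start of the episode above 0.03 m).
It also fails if it takes over 64 s, if anything falls off the work surface, if the arm or the gripper's body presses on something with over 40 N, if the wrist force passes 120 N, or if a joint passes its speed limit or range.

ROBOT

A 7-joint arm with a two-finger parallel gripper is mounted at the origin on a cart in front of the work surface, level with it; the furniture and walls round the work are solid. World frame = base frame: x ahead of the robot, y to its left, z up, the work surface at z = 0. Lengths are in m, angles in rad, forces in N, time in s.
With the tool pointing down it reaches from about 0.425 to 0.875 m from the base axis. Payload 4.7 kg.
Tool frame: the origin (TCP) lies midway between the tips of the shut fingers; the grasp point (between the pads) lies 19 mm behind it; z points along the fingers, y is the line along which they close (so a half turn about z gives the same grasp; the last joint's range is limited). The gripper opens to 87 mm and grips with 3 to 60 N. Pads are 19 mm wide; open, the fingers measure 117 mm over their backs; the gripper's body (75 mm by 190 mm) begins 51 mm behind the grasp point.
Start: joints at [1.122, 0.321, -0.07, 1.45, 0.023, 1.371, -0.057], TCP at [0.29, -0.582, 0.223] pointing down, gripper open.
Joint ranges: [-2.86, 2.86], [-0.3, 2.09], [-1.38, 1.24], [0.06, 2.45], [-1.56, 4.7], [0.09, 2.05], [-2.69, 2.69]. Speed limits (rad/s): [2.57, 2.57, 3.14, 3.14, 3.14, 3.14, 3.14].

INTERFACE

Orientations are given as a rotation vector (axis times angle).
In Python, from bench import ctrl, get_image, calibration gives the robot as it stands.
- The arm moves only by the tool apply_moves, never from a script. Its arguments are lists of equal length, an entry for each row: "dp": the shift along the tool's x, y, z in m, a list of three; "twist": the turn, a rotation vector about the tool's x, y, z in rad, a list of three; "fingers": the closure, from 0 (fully open) to 1 (shut). In form: {"dp": [[dx, dy, dz], ...], "twist": [[ax, ay, az], ...], "fingers": [fingers, ...]}. A call has 1 to 10 rows; each row shifts and turns the commanded pose from where the row before left it, along the tool's axes as they then stand; what a row does not reach is not made up. A row lasts 1/10 s, in which the tool goes at most 50 mm and 8.59 degrees, less where a joint would pass 70% of its speed; a pose out of reach is approached as far as the arm can. A call is refused whole if a number of a shift passes 0.05 or a number of a turn 0.15, either way. A call with a gripper value outside its range is refused whole. The fingers move at their own pace and stop on an object; "newtons" is the grip in N (left out, the last holds). Time passes only in rows, so rows that do not move let the fingers close. It gives the time, the measured TCP pose, the force, the opening and the grip force at its end, in the units of the state.
- ctrl.get_state(): the state, without advancing time (a new reading comes with each control period).
- get_image(name): name is "scene" or "top" or "wrist"; returns the picture (480x640x3 uint8, red, green, blue); there is no depth.
- calibration(name): a dict with "fx", "fy", "cx", "cy" (pixels), "eye" and "attitude" of the camera in the world; the wrist camera has in their place "hand_eye" (4x4, takes a point from camera to tool coordinates, whose origin is the TCP and whose axes are the flange's). Camera axes: x right, y up, looking along -z (the intrinsics and any distortion apply to the point x, -y, -z); pixel columns grow to the right and rows downward; lengths in m; the calibration is good to about 2 mm. A picture is of the moment at which its call begins: read the wrist's pose just before it. calibration takes no time and is no camera call.
- ctrl.close_job(): hands the job in; it is judged then, once.
The state is a dict: "time": time; "joint_positions": joint angles; "qd": joint speeds; "joint_torque": joint torques, N m; "position": TCP position; "tool_rot": TCP orientation; "ft_force": force on the tool from outside, world axes, zero at the start; "torque": the same for the moment, N m; "grip_width": opening from 0.0 (shut) to 1.0 (fully open); "grip_force": force on a finger pad.
Only numpy, scipy, OpenCV 4.12 (cv2) and the standard library are available. Lean on these libraries where they do the work, as an engineer would, in place of code of your own. Each camera call takes 0.05 s, during which the arm holds its last target. There are 200 camera calls.

## Working session

There is one attempt and no reset: what is moved stays moved. The work goes in short steps, Python scripts to look and compute and a tool call to move; the robot and the scene stay as the last step left them, time stands still between calls to the robot, and variables do not carry over. Pictures are saved under pics/ and viewed, at most 10 in all, crops included, and the job is handed in when it is done.

Besides the shell and the picture viewer there is one more tool, called as name(argument=value, ...), one argument or row to a line, values as JSON. apply_moves: Moves the arm, as the interface text tells. Its arguments: {"type":"object","properties":{"dp":{"type":"array"},"twist":{"type":"array"},"fingers":{"type":"array"},"newtons":{"type":"number"}},"required":["dp","twist","fingers"]}

```bash
ls; mkdir -p pics
python3 - <<'E'
from bench import ctrl,get_image,calibration
import cv2
for n in("scene","top"):
    im=get_image(n); cv2.imwrite(f"pics/{n}0.png",im[:,:,::-1]); print(n,calibration(n))
print(calibration("wrist")); s=ctrl.get_state(); print(s)
E
```

```text
pics
scene {'fx': 561.2531997085845, 'fy': 561.2531997085845, 'cx': 321.704483714418, 'cy': 244.96558136905486, 'eye': array([-0.29249237,  0.51282822,  0.62986735]), 'attitude': array([ 0.54111444, -1.12907506, -2.02218545])}
top {'fx': 523.616150531204, 'fy': 523.616150531204, 'cx': 319.48924743800666, 'cy': 238.52126235952704, 'eye': array([ 0.32084644, -0.0883978 ,  1.24643317]), 'attitude': array([ 0.11359777, -0.07434684, -1.57452432])}
{'fx': 429.66903167617176, 'fy': 429.66903167617176, 'cx': 319.6440414288931, 'cy': 238.0771006840677, 'hand_eye': array([[-4.43556072e-05,  9.54012574e-01,  2.99766586e-01,
         8.17869139e-02],
       [ 9.99999925e-01, -7.31881503e-05,  3.80889749e-04,
        -4.97791801e-06],
       [ 3.85312972e-04,  2.99766580e-01, -9.54012499e-01,
        -1.61946163e-01],
       [ 0.00000000e+00,  0.00000000e+00,  0.00000000e+00,
         1.00000000e+00]])}
{'time': 0.1, 'joint_positions': array([ 1.12209126,  0.32175447, -0.07011283,  1.4515771 ,  0.02260702,
        1.37078821, -0.05689931]), 'qd': array([ 0.00057988, -0.00019088,  0.00259827, -0.00207117, -0.00096753,
        0.00154502, -0.00077598]), 'joint_torque': array([-3.79529301e-04, -4.92573094e+01, -4.06007599e-01, -3.13397563e+01,
       -6.40005595e-02,  3.95962363e-02,  9.05048273e-05]), 'position': array([ 0.28994387, -0.58118657,  0.22155537]), 'tool_rot': array([-3.05620964e+00, -7.20206316e-01,  7.65925736e-04]), 'ft_force': array([0.21472311, 0.19305776, 0.433437  ]), 'torque': array([-0.03583257,  0.0047574 , -0.02141392]), 'grip_force': 0.0, 'grip_width': 0.9997647422980642}
```

View pics/top0.png

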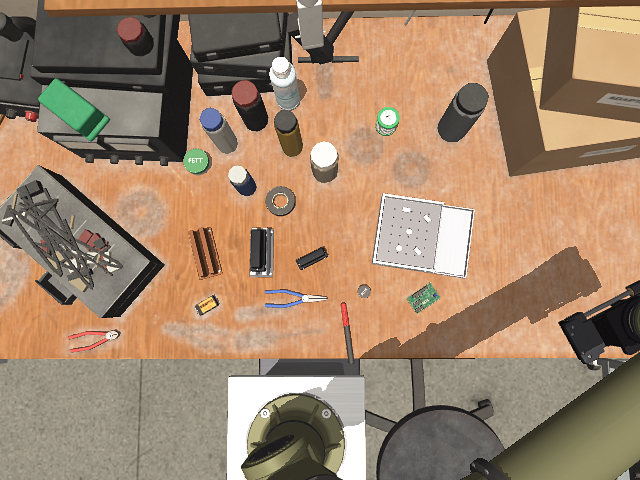

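View pics/scene0.png

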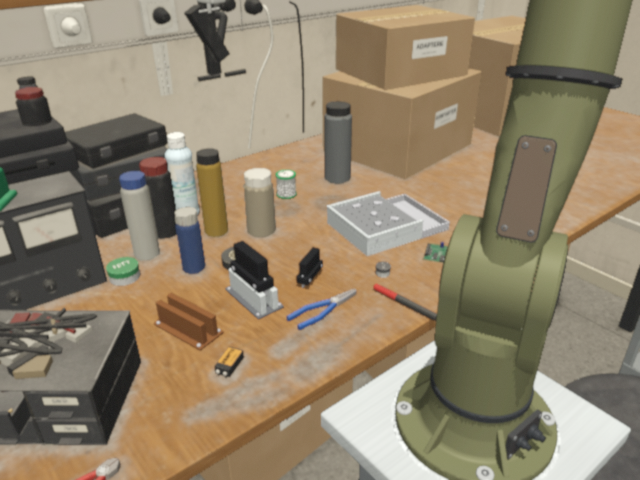

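The top view shows three candidates:
- The black scraper on the grey stand, at about (262,250). It is the larger one, so it is the one meant.
- A small look-alike at (312,257).
- The brown stand at (206,252), to be left alone.

The fixture is at (424,235), with its tray on the right. I'll confirm this in an enlarged crop.

```bash
cat > h.py <<'E'
import numpy as np, cv2
from scipy.spatial.transform import Rotation as R
from bench import ctrl,get_image,calibration
def ray(n,u,v,st=None):
    c=calibration(n); d=np.array([(u-c['cx'])/c['fx'],-(v-c['cy'])/c['fy'],-1])
    if n=="wrist":
        T=np.eye(4);T[:3,:3]=R.from_rotvec(st['tool_rot']).as_matrix();T[:3,3]=st['position']
        T=T@c['hand_eye'];return T[:3,3],T[:3,:3]@d
    return np.array(c['eye']),R.from_rotvec(c['attitude']).as_matrix()@d
def pt(n,u,v,z,st=None):
    e,d=ray(n,u,v,st); return e+d*(z-e[2])/d[2]
def proj(n,p,st=None):
    c=calibration(n); e,_=ray(n,0,0,st)
    if n=="wrist":
        T=R.from_rotvec(st['tool_rot']).as_matrix()@c['hand_eye'][:3,:3]
    else: T=R.from_rotvec(c['attitude']).as_matrix()
    q=T.T@(np.array(p)-e); return c['cx']+c['fx']*q[0]/-q[2], c['cy']-c['fy']*q[1]/-q[2]
E
python3 - <<'E'
import cv2
im=cv2.imread("pics/top0.png")
a=cv2.resize(im[215:290,235:335],None,fx=8,fy=8,interpolation=cv2.INTER_CUBIC)[:300*2]
cv2.imwrite("pics/cA.png",a)
b=cv2.resize(im[185:285,365:485],None,fx=6,fy=6,interpolation=cv2.INTER_CUBIC)
cv2.imwrite("pics/cB.png",b)
E
```

```text
(no output)
```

View pics/cA.png

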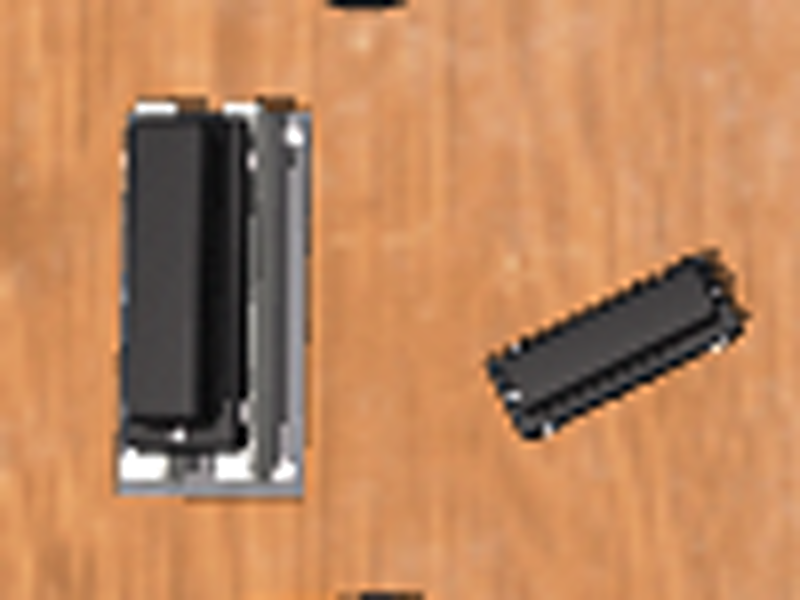

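View pics/cB.png

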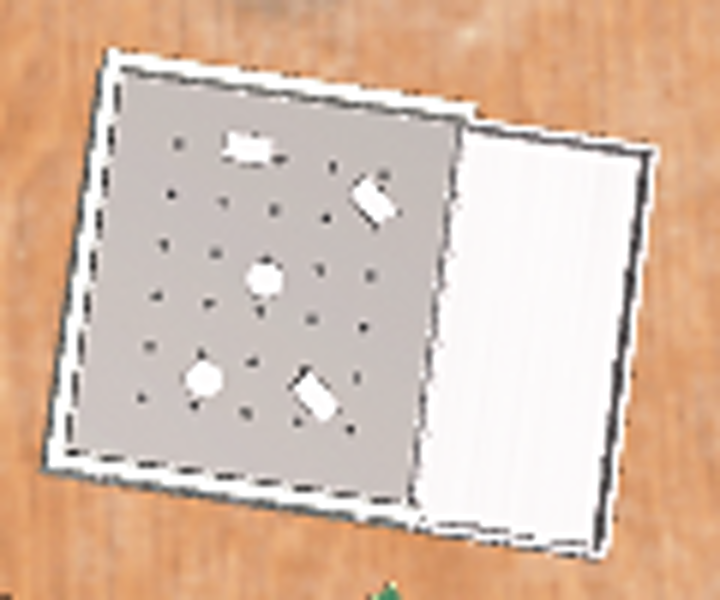

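Run:
```python
from h import *
A=lambda u,v,z:pt("top",235+(u+.5)/8-.5,215+(v+.5)/8-.5,z)
B=lambda u,v,z:pt("top",365+(u+.5)/6-.5,185+(v+.5)/6-.5,z)
r=[A(*q,.105) for q in[(132,118),(201,118),(199,417),(128,417)]]
print("ridge c",np.mean(r,0),"len",np.linalg.norm(r[0]-r[3]),np.linalg.norm(r[0]-r[1]),"dir",(r[0]+r[1]-r[2]-r[3])/2)
f=[A(*q,0) for q in[(312,110),(303,497),(118,495)]]
print("foot c",(f[0]+f[2])/2,np.linalg.norm(f[0]-f[1]),np.linalg.norm(f[1]-f[2]), f[0]-f[1])
o=[B(*q,.046) for q in[(106,49),(43,468),(420,524),(476,104)]]
print("fence outer",o,[np.linalg.norm(o[i]-o[i-1]) for i in range(4)])
t=[B(*q,.020) for q in[(657,147),(604,557)]]; print("tray",t,np.linalg.norm(t[0]-t[1]))
yax=(o[0]-o[1]);yax+= (t[0]-t[1]); yaw=np.arctan2(yax[1],yax[0])-np.pi/2
x=np.array([np.cos(yaw),np.sin(yaw),0]);y=np.array([-x[1],x[0],0])
print("yaw",yaw)
m=(o[0]+o[1])/2; c1=m-x*.073; tm=(t[0]+t[1])/2; c2=tm+x*.151
print("centre est",c1,c2)
c=(c1+c2)/2
for q in[(248,147),(374,200),(264,280),(204,378),(316,396)]:
    p=B(*q,.045)-c; print("chip",p@x,p@y)
```

```text
ridge c [0.43832445 0.08133844 0.105     ] len 0.08259431723209111 0.019108225209152625 dir [8.25779127e-02 2.62993635e-05 0.00000000e+00]
foot c [0.43857626 0.08166458 0.        ] 0.11637720369665189 0.055322474571732644 [ 0.11636046 -0.00197426  0.        ]
fence outer [array([ 0.57138434, -0.20525797,  0.046     ]), array([ 0.40876942, -0.17823559,  0.046     ]), array([ 0.38657124, -0.32080557,  0.046     ]), array([ 0.54841108, -0.34723045,  0.046     ])] [np.float64(0.14381917035320455), np.float64(0.16484483706952083), np.float64(0.14428776767358556), np.float64(0.16398294780283593)]
tray [array([ 0.53552948, -0.42300109,  0.02      ]), array([ 0.37481964, -0.39630685,  0.02      ])] 0.16291173685859403
yaw -1.7354308728495516
centre est [ 0.50204098 -0.11973386  0.046     ] [ 0.43042689 -0.5586122   0.02      ]
chip -0.089624440392306 0.05232454095299377
chip -0.038974069427990116 0.03933016340735062
chip -0.07630714480099851 0.0019573569116201448
chip -0.09362747875549504 -0.03912177604730129
chip -0.05049535967309922 -0.03926876989530379
```

apply_moves(
  dp=[
    [0.04, -0.023, 0],
    [0.05, -0.029, 0],
    [0.05, -0.029, 0],
    [0.05, -0.029, 0],
    [0.05, -0.029, 0],
    [0.05, -0.029, 0],
    [0, 0, 0],
    [0, 0, 0],
    [0, 0, 0],
    [0, 0, 0],
  ],
  twist=[
    [0, 0, 0],
    [0, 0, 0],
    [0, 0, 0],
    [0, 0, 0],
    [0, 0, 0],
    [0, 0, 0],
    [0, 0, 0.14],
    [0, 0, 0.14],
    [0, 0, 0.14],
    [0, 0, 0.14],
  ],
  fingers=[0, 0, 0, 0, 0, 0, 0, 0, 0, 0],
)

```text
time: 1.1
position: [0.453, -0.3341, 0.222]
tool_rot: [-3.137, 0.161, 0.001]
ft_force: [-0.6, -0.3, -0.3]
grip_width: 0.999
grip_force: 0.0
```

Run:
```python
from h import *
import pickle
s=ctrl.get_state(); im=get_image("wrist"); pickle.dump(s,open("w1.pkl","wb")); cv2.imwrite("pics/w1.png",im[:,:,::-1]); print(s['position'],R.from_rotvec(s['tool_rot']).as_matrix()[:,0],s['qd'])
```

```text
[ 0.45298672 -0.33409283  0.2220488 ] [ 9.94737339e-01 -1.02454172e-01 -8.76431428e-04] [-8.29220745e-02 -4.23999927e-03  9.48797316e-02  2.94208355e-03
 -1.75248654e-02 -1.10979606e-03 -1.37712216e+00]
```

View pics/w1.png

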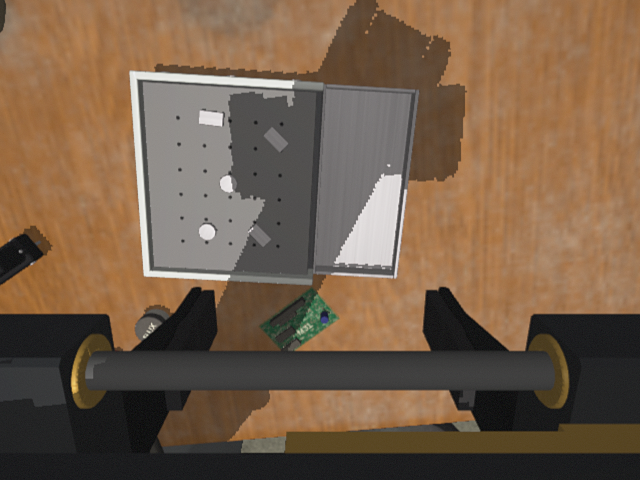

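```bash
cat > fx.py <<'E'
from h import *
from scipy.optimize import least_squares
import pickle
s=pickle.load(open("w1.pkl","rb"))
obs=[(131,72,.073,.082,.046),(145,279,.073,-.082,.046),(417,90,-.151,.085,.02),(396,277,-.151,-.085,.02)]
def pos(p,x,y,z): c,sn=np.cos(p[2]),np.sin(p[2]); return np.array([p[0]+c*x-sn*y,p[1]+sn*x+c*y,z])
def res(p): return np.concatenate([pt("wrist",u,v,z,s)[:2]-pos(p,x,y,z)[:2] for u,v,x,y,z in obs])
r=least_squares(res,[.479,-.262,1.406]); P=r.x
E
python3 - <<'E'
from fx import *
print(P,(r.fun*1e3).round(1))
c,sn=np.cos(P[2]),np.sin(P[2])
for q in[(211,118),(276,139),(226,184),(207,231),(259,236),(323,88),(312,272),(142,82),(154,270)]:
    d=pt("wrist",*q,.045 if q[0] in(211,276,226,207,259) else .04,s)[:2]-P[:2]; print(q,[round(c*d[0]+sn*d[1],4),round(-sn*d[0]+c*d[1],4)])
# top-cam check
for u,v,x,y,z in obs: print(((np.array(proj("top",pos(P,x,y,z)))-[365,185])*6).round())
E
```

```text
[ 0.47796182 -0.26274598  1.42952722] [ 163.1  -28.1 -162.    21.6  163.6  -21.1 -164.7   27.6]
(211, 118) [np.float64(0.0108), np.float64(-0.053)]
(276, 139) [np.float64(-0.0387), np.float64(-0.0393)]
(226, 184) [np.float64(0.0008), np.float64(-0.0027)]
(207, 231) [np.float64(0.0174), np.float64(0.037)]
(259, 236) [np.float64(-0.0253), np.float64(0.0396)]
(323, 88) [np.float64(-0.0734), np.float64(-0.0779)]
(312, 272) [np.float64(-0.0701), np.float64(0.0719)]
(142, 82) [np.float64(0.063), np.float64(-0.0769)]
(154, 270) [np.float64(0.0657), np.float64(0.0754)]
[ 42. 470.]
[95. 52.]
[612. 560.]
[657. 131.]
```

```bash
sed -i 's/^obs=.*/obs=[(131,72,.073,-.082,.046),(145,279,.073,.082,.046),(417,90,-.151,-.085,.02),(396,277,-.151,.085,.02)]/' fx.py
python3 - <<'E'
from fx import *
print(P,(r.fun*1e3).round(1))
c,sn=np.cos(P[2]),np.sin(P[2])
for q in[(211,118),(276,139),(226,184),(207,231),(259,236),(323,88),(312,272),(142,82),(154,270)]:
    d=pt("wrist",*q,.045 if q[0] in(211,276,226,207,259) else .04,s)[:2]-P[:2]; print(q,[round(c*d[0]+sn*d[1],4),round(-sn*d[0]+c*d[1],4)])
for u,v,x,y,z in obs: print(((np.array(proj("top",pos(P,x,y,z)))-[365,185])*6).round())
E
```

```text
[ 0.47841574 -0.26281326  1.41776089] [-0.5 -3.9 -1.1 -2.2 -3.3  3.7  4.8  2.4]
(211, 118) [np.float64(0.0114), np.float64(-0.0524)]
(276, 139) [np.float64(-0.0383), np.float64(-0.0393)]
(226, 184) [np.float64(0.0008), np.float64(-0.0022)]
(207, 231) [np.float64(0.017), np.float64(0.0376)]
(259, 236) [np.float64(-0.0258), np.float64(0.0398)]
(323, 88) [np.float64(-0.0725), np.float64(-0.0783)]
(312, 272) [np.float64(-0.071), np.float64(0.0715)]
(142, 82) [np.float64(0.0639), np.float64(-0.0757)]
(154, 270) [np.float64(0.0648), np.float64(0.0766)]
[98. 49.]
[ 40. 466.]
[659. 135.]
[609. 563.]
```

```bash
sed -i 's/-.151,-.085/-.148,-.082/;s/-.151,.085/-.148,.082/' fx.py
python3 - <<'E'
from fx import *
print(P,(r.fun*1e3).round(1))
top=[(106,49,.073,-.082,.046),(43,468,.073,.082,.046),(657,147,-.148,-.082,.02),(604,557,-.148,.082,.02)]
f=lambda p:np.concatenate([pt("top",365+u/6-.42,185+v/6-.42,z)[:2]-pos(p,x,y,z)[:2] for u,v,x,y,z in top])
r2=least_squares(f,P); print(r2.x,(r2.fun*1e3).round(1))
c,sn=np.cos(P[2]),np.sin(P[2])
for q in[(211,118),(276,139),(226,184),(207,231),(259,236),(323,88),(312,272),(142,82),(154,270)]:
    d=pt("wrist",*q,.045 if q[0] in(211,276,226,207,259) else .04,s)[:2]-P[:2]; print(q,[round(c*d[0]+sn*d[1],4),round(-sn*d[0]+c*d[1],4)])
E
```

```text
[ 0.4781879  -0.26429586  1.41773884] [-0.2 -2.4 -0.8 -0.7 -0.5  1.7  1.6  1.4]
[ 0.47864083 -0.26367717  1.40991006] [ 0.1 -0.5 -0.6  0.3 -0.3 -0.1  0.8  0.3]
(211, 118) [np.float64(0.0129), np.float64(-0.0524)]
(276, 139) [np.float64(-0.0368), np.float64(-0.0393)]
(226, 184) [np.float64(0.0023), np.float64(-0.0022)]
(207, 231) [np.float64(0.0185), np.float64(0.0376)]
(259, 236) [np.float64(-0.0243), np.float64(0.0398)]
(323, 88) [np.float64(-0.071), np.float64(-0.0783)]
(312, 272) [np.float64(-0.0695), np.float64(0.0715)]
(142, 82) [np.float64(0.0654), np.float64(-0.0757)]
(154, 270) [np.float64(0.0663), np.float64(0.0766)]
```

apply_moves(
  dp=[
    [-0.006, -0.045, 0],
    [-0.006, -0.046, 0],
    [-0.006, -0.046, 0],
    [-0.006, -0.046, 0],
    [-0.006, -0.046, 0],
    [-0.006, -0.046, 0],
    [-0.006, -0.046, 0],
    [-0.006, -0.046, 0],
    [-0.006, -0.045, 0],
    [0, 0, 0],
  ],
  twist=[
    [0, 0, 0],
    [0, 0, 0],
    [0, 0, 0],
    [0, 0, 0],
    [0, 0, 0],
    [0, 0, 0],
    [0, 0, 0],
    [0, 0, 0],
    [0, 0, -0.05],
    [0, 0, -0.05],
  ],
  fingers=[0, 0, 0, 0, 0, 0, 0, 0, 0, 0],
  newtons=50,
)

```text
time: 2.15
position: [0.4384, 0.088, 0.2228]
tool_rot: [-3.14, -0.029, -0.001]
ft_force: [0.3, -1.2, 0.9]
grip_width: 1.001
grip_force: 0.0
```

```bash
cat > go.py <<'E'
import sys
from h import *
def to(x,y,z,ax):  # ax: wanted world angle of tool x
    s=ctrl.get_state();M=R.from_rotvec(s['tool_rot']).as_matrix()
    T=R.from_euler('z',ax).as_matrix()@np.diag([1.,-1,-1])
    print("pos",s['position'].round(4),"f",s['ft_force'].round(1),"M",s['torque'].round(2),"w",round(s['grip_width']*87,1))
    print("dp",(M.T@(np.array([x,y,z])-s['position'])).round(4),"tw",R.from_matrix(M.T@T).as_rotvec().round(4))
if __name__=="__main__": to(*map(float,sys.argv[1:]))
E
python3 go.py .4385 .0815 .072 -.006
python3 - <<'E'
from h import *
im=get_image("wrist"); cv2.imwrite("pics/w2.png",im[:,:,::-1])
E
```

```text
pos [0.4384 0.088  0.2228] f [ 0.3 -1.2  0.9] M [0.03 0.04 0.02] w 87.1
dp [-1.000e-04  6.800e-03  1.508e-01] tw [-0.0018 -0.0007  0.0243]
```

View pics/w2.png

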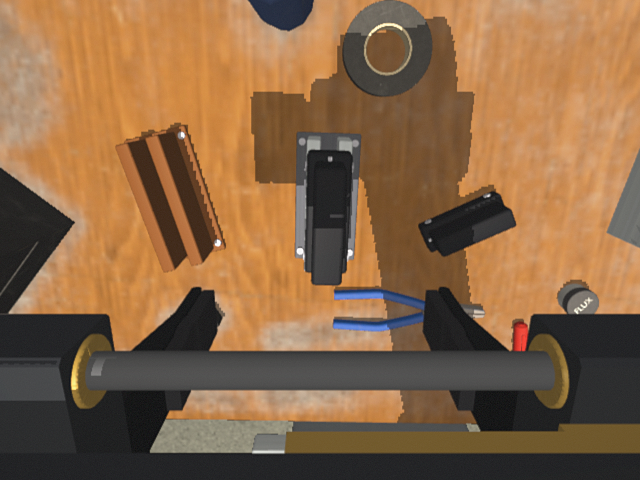

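Run:
```python
from h import *
s=ctrl.get_state()
a,b=pt("wrist",297,132,.0,s),pt("wrist",360,134,.0,s); print(a,b,a-b)
for q in [(312,283),(340,284),(349,166)]: print(pt("wrist",*q,.105,s))
```

```text
[0.49628831 0.10471644 0.        ] [0.49547622 0.0498024  0.        ] [0.00081209 0.05491403 0.        ]
[0.39952123 0.08877417 0.105     ]
[0.39907882 0.06900974 0.105     ]
[0.48205588 0.06568952 0.105     ]
```

apply_moves(
  dp=[
    [0, 0.004, 0.02],
    [0, 0.004, 0.04],
    [0, 0, 0.04],
    [0, 0, 0.03],
    [0, 0, 0.014],
    [0, 0, 0.007],
    [0, 0, 0],
    [0, 0, 0],
  ],
  twist=[
    [0, 0, 0.024],
    [0, 0, 0],
    [0, 0, 0],
    [0, 0, 0],
    [0, 0, 0],
    [0, 0, 0],
    [0, 0, 0],
    [0, 0, 0],
  ],
  fingers=[0, 0, 0, 0, 0, 0, 0, 0],
)

```text
time: 3.0
position: [0.4401, 0.0726, 0.0723]
tool_rot: [3.141, -0.034, 0.002]
ft_force: [0.1, -0.1, 0.4]
grip_width: 1.002
grip_force: 0.0
```

```bash
python3 go.py .439 .080 .072 -.006
```

```text
pos [0.4401 0.0726 0.0723] f [ 0.1 -0.1  0.4] M [ 0.02 -0.01  0.01] w 87.2
dp [-0.0013 -0.0074  0.0003] tw [ 0.0001 -0.0013 -0.0155]
```

apply_moves(
  dp=[
    [-0.001, -0.008, 0],
    [0, 0, 0],
    [0, 0, 0],
    [0, 0, 0],
    [0, 0, 0],
    [0, 0, 0],
    [0, 0, 0],
    [0, 0, 0],
  ],
  twist=[
    [0, 0, -0.015],
    [0, 0, 0],
    [0, 0, 0],
    [0, 0, 0],
    [0, 0, 0],
    [0, 0, 0],
    [0, 0, 0],
    [0, 0, 0],
  ],
  fingers=[0, 0, 0, 1, 1, 1, 1, 1],
  newtons=50,
)

```text
time: 3.8
position: [0.4385, 0.0808, 0.0715]
tool_rot: [3.141, -0.01, -0.0]
ft_force: [-0.1, 0.5, 0.5]
grip_width: 0.634
grip_force: 0.0
```

```bash
python3 go.py .439 .080 .072 -.006
```

```text
pos [0.4385 0.0808 0.0715] f [-0.1  0.5  0.5] M [ 0.03  0.03 -0.01] w 55.2
dp [ 0.0005  0.0008 -0.0005] tw [ 0.0001  0.0001 -0.0003]
```

apply_moves(
  dp=[
    [0, 0, 0],
    [0, 0, 0],
    [0, 0, 0],
    [0, 0, 0],
    [0, 0, 0],
    [0, 0, 0],
    [0, 0, 0],
    [0, 0, 0],
  ],
  twist=[
    [0, 0, 0],
    [0, 0, 0],
    [0, 0, 0],
    [0, 0, 0],
    [0, 0, 0],
    [0, 0, 0],
    [0, 0, 0],
    [0, 0, 0],
  ],
  fingers=[1, 1, 1, 1, 1, 1, 1, 1],
)

```text
time: 4.6
position: [0.4385, 0.0811, 0.0715]
tool_rot: [-3.141, 0.009, -0.0]
ft_force: [0.2, 0.9, -0.1]
grip_width: 0.249
grip_force: 50.0
```

```bash
python3 go.py .439 .080 .072 -.006
```

```text
pos [0.4385 0.0811 0.0715] f [ 0.2  0.9 -0.1] M [0.35 0.02 0.02] w 21.7
dp [ 0.0005  0.0011 -0.0005] tw [-0.0001 -0.     -0.    ]
```

apply_moves(
  dp=[
    [0, 0, -0.01],
    [0, 0, -0.04],
    [0, 0, -0.04],
    [0.011, 0.04, 0],
    [0.013, 0.05, 0],
    [0.013, 0.05, 0],
    [0.013, 0.05, 0],
    [0.013, 0.05, 0],
    [0.011, 0.04, 0],
    [0.004, 0.015, 0],
  ],
  twist=[
    [0, 0, 0],
    [0, 0, 0],
    [0, 0, 0],
    [0, 0, 0],
    [0, 0, 0],
    [0, 0, 0],
    [0, 0, 0],
    [0, 0, 0],
    [0, 0, 0],
    [0, 0, 0],
  ],
  fingers=[1, 1, 1, 1, 1, 1, 1, 1, 1, 1],
)

```text
time: 5.6
position: [0.5123, -0.2143, 0.1615]
tool_rot: [3.139, -0.021, -0.001]
ft_force: [-1.0, 0.3, -2.0]
grip_width: 0.248
grip_force: 50.0
```

apply_moves(
  dp=[
    [0, 0, 0],
    [0, 0, 0],
    [0, 0, 0],
    [0, 0, 0],
    [0, 0, 0],
    [0, 0, 0],
    [0, 0, 0],
  ],
  twist=[
    [0, 0, 0.05],
    [0, 0, 0.05],
    [0, 0, 0.05],
    [0, 0, 0],
    [0, 0, 0],
    [0, 0, 0],
    [0, 0, 0],
  ],
  fingers=[1, 1, 1, 1, 1, 1, 1],
)

```text
time: 6.3
position: [0.513, -0.2081, 0.1616]
tool_rot: [3.132, -0.244, -0.0]
ft_force: [0.0, 0.1, -2.9]
grip_width: 0.247
grip_force: 50.0
```

```bash
python3 go.py .5149 -.2141 .105 -.159
python3 - <<'E'
from h import *
im=get_image("wrist"); cv2.imwrite("pics/w3.png",im[:,:,::-1])
E
```

```text
pos [ 0.513  -0.2081  0.1616] f [ 0.   0.1 -2.9] M [ 0.04  0.06 -0.02] w 21.5
dp [0.0028 0.0057 0.0566] tw [0.0001 0.     0.0035]
```

View pics/w3.png

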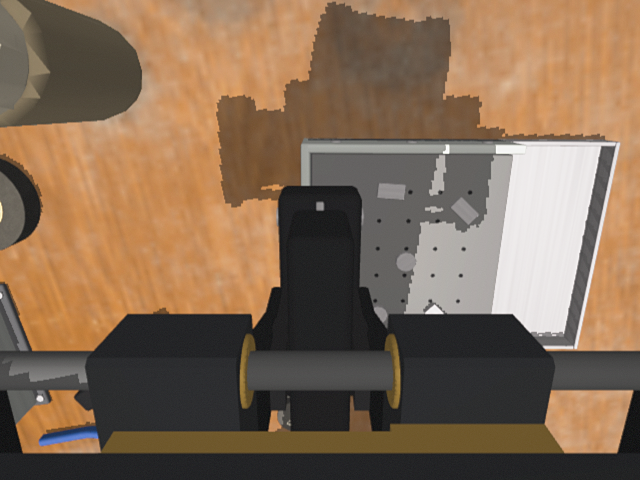

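Run:
```python
from h import *
s=ctrl.get_state(); print(s['position'])
P=np.array([.4785,-.264]);a=1.412;X=np.array([np.cos(a),np.sin(a)]);Y=np.array([-X[1],X[0]])
for u,v,z in[(302,140,.046),(619,142,.02),(576,349,.02),(511,157,.04)]:
    d=pt("wrist",u,v,z,s)[:2]-P; print((u,v),(d@X).round(4),(d@Y).round(4))
```

```text
[ 0.51303645 -0.20807687  0.16161607]
(302, 140) 0.0715 -0.0849
(619, 142) -0.1467 -0.0821
(576, 349) -0.1467 0.0813
(511, 157) -0.0646 -0.074
```

apply_moves(
  dp=[
    [0.001, 0.0055, 0],
    [0, 0, 0.02],
    [0, 0, 0.02],
    [0, 0, 0.012],
    [0, 0, 0.004],
    [0, 0, 0],
    [0, 0, 0],
  ],
  twist=[
    [0, 0, 0.003],
    [0, 0, 0],
    [0, 0, 0],
    [0, 0, 0],
    [0, 0, 0],
    [0, 0, 0],
    [0, 0, 0],
  ],
  fingers=[1, 1, 1, 1, 1, 1, 1],
)

```text
time: 7.05
position: [0.5139, -0.214, 0.1064]
tool_rot: [3.131, -0.25, 0.002]
ft_force: [0.0, 0.0, -2.3]
grip_width: 0.248
grip_force: 50.0
```

```bash
python3 go.py .5129 -.2138 .101 -.159
```

```text
pos [ 0.5139 -0.214   0.1064] f [ 0.   0.  -2.3] M [ 0.02  0.03 -0.03] w 21.6
dp [-0.001  -0.0001  0.0054] tw [ 0.0004 -0.0015 -0.0002]
```

Free weight reads about -2.5 N. Now I'll feel downwards for the plate.

apply_moves(
  dp=[
    [0, 0, 0.003],
    [0, 0, 0.002],
    [0, 0, 0.002],
    [0, 0, 0.001],
    [0, 0, 0],
    [0, 0, 0],
  ],
  twist=[
    [0, 0, 0],
    [0, 0, 0],
    [0, 0, 0],
    [0, 0, 0],
    [0, 0, 0],
    [0, 0, 0],
  ],
  fingers=[1, 1, 1, 1, 1, 1],
)

```text
time: 7.65
position: [0.5132, -0.2137, 0.0976]
tool_rot: [3.132, -0.25, -0.0]
ft_force: [-0.1, 0.1, -2.5]
grip_width: 0.25
grip_force: 50.0
```

apply_moves(
  dp=[
    [0, 0, 0.001],
    [0, 0, 0.001],
    [0, 0, 0.001],
    [0, 0, 0],
    [0, 0, 0],
  ],
  twist=[
    [0, 0, 0],
    [0, 0, 0],
    [0, 0, 0],
    [0, 0, 0],
    [0, 0, 0],
  ],
  fingers=[1, 1, 1, 1, 1],
)

```text
time: 8.15
position: [0.5132, -0.2137, 0.0945]
tool_rot: [3.132, -0.25, -0.0]
ft_force: [0.4, -0.9, -2.1]
grip_width: 0.252
grip_force: 50.0
```

apply_moves(
  dp=[
    [0, 0, 0.001],
    [0, 0, 0.001],
    [0, 0, 0.001],
    [0, 0, 0],
    [0, 0, 0],
  ],
  twist=[
    [0, 0, 0],
    [0, 0, 0],
    [0, 0, 0],
    [0, 0, 0],
    [0, 0, 0],
  ],
  fingers=[1, 1, 1, 1, 1],
)

```text
time: 8.65
position: [0.5132, -0.2137, 0.0915]
tool_rot: [3.132, -0.25, -0.0]
ft_force: [0.3, -0.9, -2.8]
grip_width: 0.249
grip_force: 50.0
```

apply_moves(
  dp=[
    [0, 0, 0.001],
    [0, 0, 0.001],
    [0, 0, 0.001],
    [0, 0, 0],
    [0, 0, 0],
  ],
  twist=[
    [0, 0, 0],
    [0, 0, 0],
    [0, 0, 0],
    [0, 0, 0],
    [0, 0, 0],
  ],
  fingers=[1, 1, 1, 1, 1],
)

```text
time: 9.15
position: [0.5132, -0.2137, 0.0885]
tool_rot: [3.132, -0.25, -0.0]
ft_force: [0.7, -0.9, -2.7]
grip_width: 0.25
grip_force: 50.0
```

apply_moves(
  dp=[
    [0, 0, 0.001],
    [0, 0, 0.001],
    [0, 0, 0.001],
    [0, 0, 0],
    [0, 0, 0],
  ],
  twist=[
    [0, 0, 0],
    [0, 0, 0],
    [0, 0, 0],
    [0, 0, 0],
    [0, 0, 0],
  ],
  fingers=[1, 1, 1, 1, 1],
)

```text
time: 9.65
position: [0.5132, -0.2137, 0.0855]
tool_rot: [3.132, -0.25, -0.0]
ft_force: [0.1, 0.4, -2.4]
grip_width: 0.25
grip_force: 50.0
```

apply_moves(
  dp=[
    [0, 0, 0.001],
    [0, 0, 0.001],
    [0, 0, 0.001],
    [0, 0, 0],
    [0, 0, 0],
  ],
  twist=[
    [0, 0, 0],
    [0, 0, 0],
    [0, 0, 0],
    [0, 0, 0],
    [0, 0, 0],
  ],
  fingers=[1, 1, 1, 1, 1],
)

```text
time: 10.15
position: [0.5132, -0.2137, 0.0825]
tool_rot: [3.132, -0.25, -0.0]
ft_force: [-0.0, 0.8, -2.7]
grip_width: 0.246
grip_force: 50.0
```

apply_moves(
  dp=[
    [0, 0, 0.001],
    [0, 0, 0.001],
    [0, 0, 0],
    [0, 0, 0],
  ],
  twist=[
    [0, 0, 0],
    [0, 0, 0],
    [0, 0, 0],
    [0, 0, 0],
  ],
  fingers=[1, 1, 1, 1],
)

```text
time: 10.55
position: [0.5132, -0.2137, 0.0805]
tool_rot: [3.132, -0.25, -0.0]
ft_force: [0.4, 0.3, -2.6]
grip_width: 0.252
grip_force: 50.0
```

apply_moves(
  dp=[
    [0, 0, 0.001],
    [0, 0, 0.001],
    [0, 0, 0],
    [0, 0, 0],
  ],
  twist=[
    [0, 0, 0],
    [0, 0, 0],
    [0, 0, 0],
    [0, 0, 0],
  ],
  fingers=[1, 1, 1, 1],
)

```text
time: 10.95
position: [0.5133, -0.2138, 0.0788]
tool_rot: [3.131, -0.25, 0.0]
ft_force: [-0.9, 0.8, 0.5]
grip_width: 0.246
grip_force: 50.0
```

apply_moves(
  dp=[
    [0, 0.003, 0.0005],
    [0, 0.006, 0],
    [0, 0.008, 0],
    [0, 0.008, 0],
    [0, 0.008, 0],
    [0, 0.008, 0],
    [0, 0.008, 0],
    [0, 0.006, 0],
  ],
  twist=[
    [0, 0, 0],
    [0, 0, 0],
    [0, 0, 0],
    [0, 0, 0],
    [0, 0, 0],
    [0, 0, 0],
    [0, 0, 0],
    [0, 0, 0],
  ],
  fingers=[1, 1, 1, 1, 1, 1, 1, 1],
)

```text
time: 11.75
position: [0.5042, -0.269, 0.078]
tool_rot: [3.131, -0.251, -0.0]
ft_force: [0.2, 1.2, 1.1]
grip_width: 0.249
grip_force: 50.0
```

```bash
cat >> go.py <<'E'
    s=ctrl.get_state();a=1.412;X=np.array([np.cos(a),np.sin(a)]);d=s['position'][:2]-[.4785,-.264]
    print("fixture frame",(d@X).round(4),(d@np.array([-X[1],X[0]])).round(4))
E
python3 go.py .4914 -.3467 .0785 -.159
```

```text
File "go.py", line 9
    s=ctrl.get_state();a=1.412;X=np.array([np.cos(a),np.sin(a)]);d=s['position'][:2]-[.4785,-.264]
IndentationError: unexpected indent
```

apply_moves(
  dp=[
    [0, 0.006, 0],
    [0, 0.008, 0],
    [0, 0.008, 0],
    [0, 0.008, 0],
    [0, 0.008, 0],
    [0, 0.008, 0],
    [0, 0.008, 0],
    [0, 0.009, 0],
    [0, 0.009, 0],
    [0, 0.004, 0],
  ],
  twist=[
    [0, 0, 0],
    [0, 0, 0],
    [0, 0, 0],
    [0, 0, 0],
    [0, 0, 0],
    [0, 0, 0],
    [0, 0, 0],
    [0, 0, 0],
    [0, 0, 0],
    [0, 0, 0],
  ],
  fingers=[1, 1, 1, 1, 1, 1, 1, 1, 1, 1],
)

```text
time: 12.75
position: [0.4911, -0.3455, 0.0774]
tool_rot: [3.13, -0.253, -0.002]
ft_force: [0.2, -1.6, -3.0]
grip_width: 0.248
grip_force: 50.0
```

```bash
sed -i 's/^    s=ctrl.get_state();a=/s=ctrl.get_state();a=/;s/^    print("fix/print("fix/' go.py
python3 go.py .4914 -.3467 .0785 -.159;  python3 - <<'E'
from h import *
im=get_image("wrist"); cv2.imwrite("pics/w4.png",im[:,:,::-1])
E
```

```text
pos [ 0.4911 -0.3455  0.0774] f [ 0.2 -1.6 -3. ] M [0.06 0.07 0.  ] w 21.6
dp [ 0.0005  0.0012 -0.0011] tw [ 0.0016  0.0012 -0.0021]
fixture frame -0.0785 -0.0253
```

View pics/w4.png

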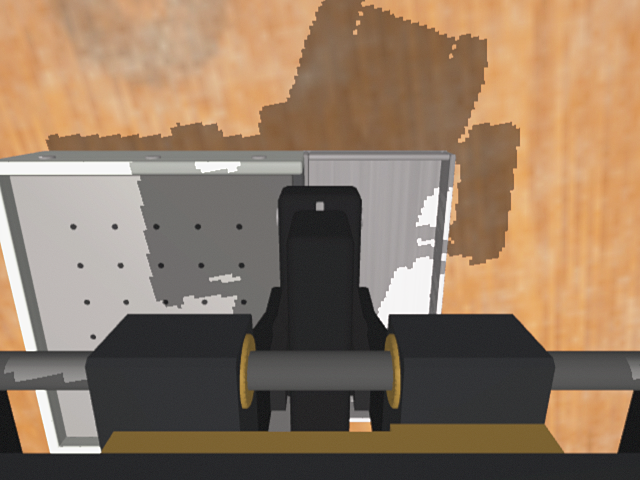

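apply_moves(
  dp=[
    [0, 0.006, 0],
    [0, 0, -0.015],
    [0, 0, -0.015],
    [0, 0, 0],
    [-0.01, -0.025, 0],
    [-0.014, -0.035, 0],
    [-0.014, -0.04, 0],
    [-0.01, -0.03, 0],
    [-0.0035, -0.0105, 0],
    [0, 0, 0],
  ],
  twist=[
    [0, 0, 0],
    [0, 0, 0],
    [0, 0, 0],
    [0, 0, 0],
    [0, 0, 0],
    [0, 0, 0],
    [0, 0, 0],
    [0, 0, 0],
    [0, 0, 0],
    [0, 0, 0],
  ],
  fingers=[1, 1, 1, 1, 1, 1, 1, 1, 1, 1],
)

```text
time: 13.8
position: [0.4633, -0.2004, 0.1087]
tool_rot: [3.131, -0.244, 0.002]
ft_force: [-0.1, -0.5, -1.0]
grip_width: 0.249
grip_force: 50.0
```

apply_moves(
  dp=[
    [0, 0, 0],
    [0, 0, 0],
    [0, 0, 0],
  ],
  twist=[
    [0, 0, 0],
    [0, 0, 0],
    [0, 0, 0],
  ],
  fingers=[1, 1, 1],
)

```text
time: 14.1
position: [0.4629, -0.2036, 0.108]
tool_rot: [3.131, -0.253, 0.0]
ft_force: [0.9, -0.6, -1.9]
grip_width: 0.247
grip_force: 50.0
```

```bash
python3 go.py .4615 -.2056 .0805 -.159;  python3 - <<'E'
from h import *
for n in("wrist","top"):
    im=get_image(n)[:,:,::-1]
    if n=="top": im=cv2.resize(im[185:285,365:485],None,fx=5,fy=5,interpolation=cv2.INTER_CUBIC)
    cv2.imwrite(f"pics/{n}5.png",im)
E
```

```text
pos [ 0.4629 -0.2036  0.108 ] f [ 0.9 -0.6 -1.9] M [ 0.07  0.05 -0.  ] w 21.5
dp [-0.0011  0.0022  0.0275] tw [ 0.0002 -0.0001 -0.0024]
fixture frame 0.0572 0.0249
```

View pics/wrist5.png

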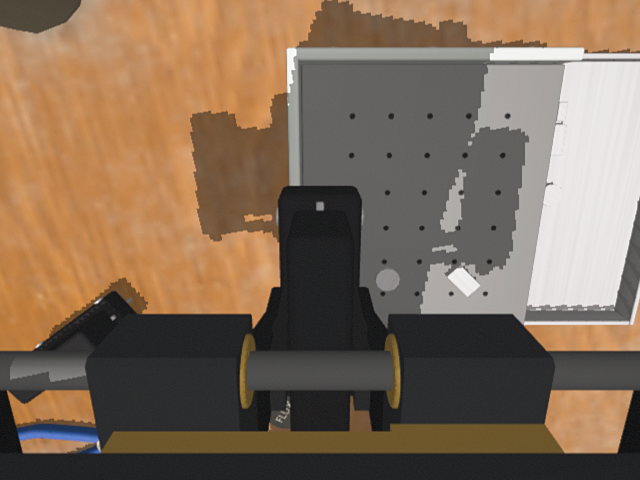

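apply_moves(
  dp=[
    [-0.001, 0.001, 0.01],
    [0, 0, 0.01],
    [0, 0, 0.005],
    [0, 0, 0.0025],
    [0, 0, 0.001],
    [0, 0, 0.001],
    [0, 0, 0],
    [0, 0, 0],
  ],
  twist=[
    [0, 0, 0],
    [0, 0, 0],
    [0, 0, 0],
    [0, 0, 0],
    [0, 0, 0],
    [0, 0, 0],
    [0, 0, 0],
    [0, 0, 0],
  ],
  fingers=[1, 1, 1, 1, 1, 1, 1, 1],
)

```text
time: 15.0
position: [0.462, -0.2031, 0.0788]
tool_rot: [3.131, -0.25, 0.001]
ft_force: [0.4, 0.7, -2.9]
grip_width: 0.247
grip_force: 50.0
```

apply_moves(
  dp=[
    [0, 0, 0.0005],
    [0, 0, 0.0005],
    [0, 0, 0],
    [0, 0, 0],
  ],
  twist=[
    [0, 0, 0],
    [0, 0, 0],
    [0, 0, 0],
    [0, 0, 0],
  ],
  fingers=[1, 1, 1, 1],
)

```text
time: 15.4
position: [0.4621, -0.2031, 0.0779]
tool_rot: [3.131, -0.25, 0.001]
ft_force: [-0.4, -0.1, 1.9]
grip_width: 0.25
grip_force: 50.0
```

```bash
python3 go.py .4615 -.2056 .0780 -.159
```

```text
pos [ 0.4621 -0.2031  0.0779] f [-0.4 -0.1  1.9] M [ 0.08  0.2  -0.07] w 21.8
dp [-0.0002  0.0026 -0.0001] tw [ 0.0004 -0.0007 -0.0001]
fixture frame 0.0576 0.0258
```

apply_moves(
  dp=[
    [0, 0.004, 0],
    [0, 0.007, 0],
    [0, 0.008, 0],
    [0, 0.008, 0],
    [0, 0.008, 0],
    [0, 0.008, 0],
    [0, 0.008, 0],
    [0, 0.008, 0],
    [0, 0.008, 0],
    [0, 0.008, 0],
  ],
  twist=[
    [0, 0, 0],
    [0, 0, 0],
    [0, 0, 0],
    [0, 0, 0],
    [0, 0, 0],
    [0, 0, 0],
    [0, 0, 0],
    [0, 0, 0],
    [0, 0, 0],
    [0, 0, 0],
  ],
  fingers=[1, 1, 1, 1, 1, 1, 1, 1, 1, 1],
)

```text
time: 16.4
position: [0.4497, -0.2776, 0.0775]
tool_rot: [-3.132, 0.25, 0.0]
ft_force: [1.4, 3.1, 0.8]
grip_width: 0.247
grip_force: 50.0
```

apply_moves(
  dp=[
    [0, 0.009, 0],
    [0, 0.009, 0],
    [0, 0.009, 0],
    [0, 0.009, 0],
    [0, 0.009, 0],
    [0, 0.009, 0],
    [0, 0.009, 0],
    [0, 0.003, 0],
    [0, 0, 0],
    [0, 0, 0],
  ],
  twist=[
    [0, 0, 0],
    [0, 0, 0],
    [0, 0, 0],
    [0, 0, 0],
    [0, 0, 0],
    [0, 0, 0],
    [0, 0, 0],
    [0, 0, 0],
    [0, 0, 0],
    [0, 0, 0],
  ],
  fingers=[1, 1, 1, 1, 1, 1, 1, 1, 1, 1],
)

```text
time: 17.4
position: [0.4392, -0.3419, 0.0772]
tool_rot: [-3.131, 0.25, 0.001]
ft_force: [0.2, 0.4, -1.9]
grip_width: 0.247
grip_force: 50.0
```

apply_moves(
  dp=[
    [0, 0, -0.02],
    [0, 0, -0.03],
    [0, 0, -0.03],
    [0, -0.02, 0],
    [0, -0.04, 0],
    [0, -0.05, 0],
    [0, -0.05, 0],
    [0, -0.04, 0],
    [0, 0, 0],
    [0, 0, 0],
  ],
  twist=[
    [0, 0, 0],
    [0, 0, 0],
    [0, 0, 0],
    [0, 0, 0],
    [0, 0, 0],
    [0, 0, 0],
    [0, 0, 0],
    [0, 0, 0],
    [0, 0, 0],
    [0, 0, 0],
  ],
  fingers=[1, 1, 1, 1, 1, 1, 1, 1, 1, 1],
)

```text
time: 18.4
position: [0.4713, -0.1434, 0.1577]
tool_rot: [3.131, -0.244, 0.0]
ft_force: [0.0, -0.2, -2.0]
grip_width: 0.249
grip_force: 50.0
```

```bash
python3 go.py .4385 .0811 .17 -.006;  python3 - <<'E'
from h import *
a=get_image("wrist")[:,:,::-1]; b=get_image("top")[:,:,::-1]
cv2.imwrite("pics/w6full.png",a); cv2.imwrite("pics/t6full.png",b)
b=cv2.resize(b[185:285,365:485],None,fx=4,fy=4,interpolation=cv2.INTER_CUBIC)
a=cv2.resize(a[40:360,310:640],None,fx=.94,fy=.94)
c=np.zeros((600,800,3),np.uint8); c[:400,:480]=b[:400]; c[:a.shape[0],482:482+a.shape[1]]=a[:,:318]
cv2.imwrite("pics/c6.png",c)
E
```

```text
pos [ 0.4713 -0.1434  0.1577] f [ 0.  -0.2 -2. ] M [-0.03  0.07 -0.02] w 21.6
dp [-0.0671 -0.2167 -0.0125] tw [ 0.0011 -0.0002 -0.1494]
fixture frame 0.118 0.0262
```

View pics/c6.png

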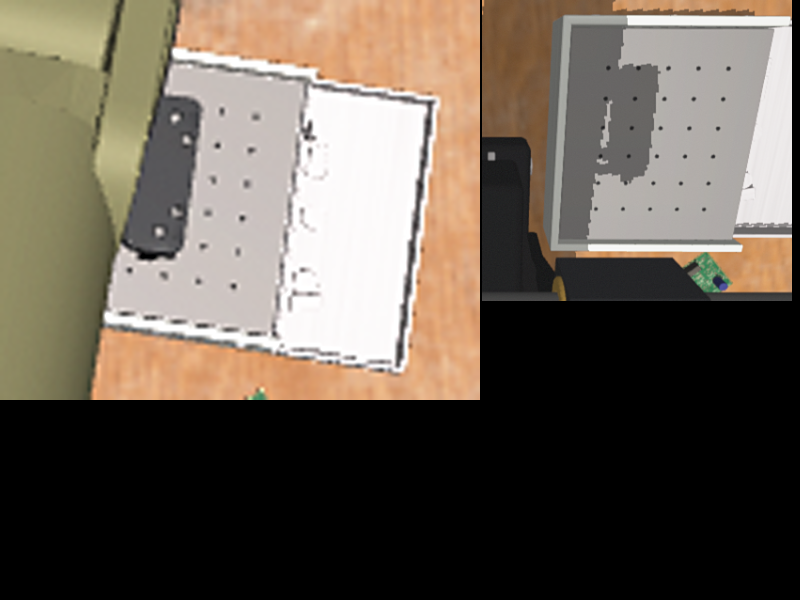

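apply_moves(
  dp=[
    [0, 0.03, 0],
    [0.004, 0.05, 0],
    [0.004, 0.05, 0],
    [0.004, 0.05, 0],
    [0.004, 0.05, 0],
    [0.004, 0.05, 0],
    [0.003, 0.03, 0],
    [0, 0, 0],
    [0, 0, 0],
    [0, 0, 0],
  ],
  twist=[
    [0, 0, 0],
    [0, 0, 0],
    [0, 0, 0],
    [0, 0, 0],
    [0, 0, 0],
    [0, 0, 0],
    [0, 0, 0],
    [0, 0, 0],
    [0, 0, 0],
    [0, 0, 0],
  ],
  fingers=[1, 1, 1, 1, 1, 1, 1, 1, 1, 1],
)

```text
time: 19.5
position: [0.4447, -0.4529, 0.1572]
tool_rot: [-3.131, 0.249, 0.001]
ft_force: [-0.6, 0.1, -2.6]
grip_width: 0.248
grip_force: 50.0
```

```bash
python3 go.py .4385 .0811 .17 -.006;  python3 - <<'E'
from h import *
s=ctrl.get_state()
im=get_image("wrist")[:,:,::-1]; cv2.imwrite("pics/w7.png",im)
a=1.412;c,sn=np.cos(a),np.sin(a)
def W(x,y,z): return [.4785+c*x-sn*y,-.264+sn*x+c*y,z]
# rectify the tray floor plane top-of-chip z=.008: 2 mm/px, rows x -60..-150, cols y -84..84
xs=np.arange(-.050,-.152,-.002); ys=np.arange(-.084,.085,.002)
m=np.array([[proj("wrist",W(x,y,.008),s) for y in ys] for x in xs],np.float32)
print("px range",m.reshape(-1,2).min(0),m.reshape(-1,2).max(0))
g=cv2.remap(cv2.cvtColor(im,cv2.COLOR_BGR2GRAY),m[...,0],m[...,1],cv2.INTER_AREA if 0 else cv2.INTER_LINEAR)
ch="0123456789ABCDEFGHIJKLMNOP"
for i,r in enumerate(g): print(f"{xs[i]*1e3:5.0f}","".join(ch[v//10] for v in r))
E
```

```text
pos [ 0.4447 -0.4529  0.1572] f [-0.6  0.1 -2.6] M [ 0.06  0.06 -0.02] w 21.6
dp [-0.0907 -0.5263 -0.0122] tw [-0.0011  0.0004 -0.1531]
fixture frame -0.1919 0.0035Traceback (most recent call last):
  File "<stdin>", line 8, in <module>
  File "h.py", line 13, in proj
    c=calibration(n); e,_=ray(n,0,0,st)
                          ~~~^^^^^^^^^^
  File "h.py", line 5, in ray
    c=calibration(n); d=np.array([(u-c['cx'])/c['fx'],-(v-c['cy'])/c['fy'],-1])
ValueError: time passes only in moves, steps and waits
```

```bash
sed -i 's/^def ray/import functools\ncalibration=functools.lru_cache(calibration)\ndef ray/' h.py;  python3 - <<'E'
from h import *
s=ctrl.get_state()
im=cv2.imread("pics/w7.png")
a=1.412;c,sn=np.cos(a),np.sin(a)
def W(x,y,z): return [.4785+c*x-sn*y,-.264+sn*x+c*y,z]
xs=np.arange(-.050,-.152,-.002); ys=np.arange(-.084,.085,.002)
m=np.array([[proj("wrist",W(x,y,.008),s) for y in ys] for x in xs],np.float32)
print("px range",m.reshape(-1,2).min(0),m.reshape(-1,2).max(0))
g=cv2.remap(cv2.cvtColor(im,cv2.COLOR_BGR2GRAY),m[...,0],m[...,1],cv2.INTER_LINEAR)
ch="0123456789ABCDEFGHIJKLMNOP"
for i,r in enumerate(g): print(f"{xs[i]*1e3:5.0f}","".join(ch[v//10] for v in r))
E
```

```text
px range [113.65213  94.79048] [267.65915 314.80954]
  -50 9OOO8HHHIHHIHHHHIHIHHIHHIHHHHIHHHHHHHIHHIHHHHHHHHHHHHHHHHHHHHHHHHHHHHHHHHHHHHHHHHHHG4
  -52 9POP866666667677676676776766766767667767667677667677677676677677677667667767767767763
  -54 9FGG766666666666666666666666666666666666666666666666666666666666666666666666666666663
  -56 9A9A777777777777777777777777777777777777777777777777777777777777777777777777777777774
  -58 9A99777777777777777777777787777777777787877777777777787777777777777777777777777777784
  -60 9AAAB87777B97777AA77777B87777BA877799A7779CA7777C9A8779AA7778CA7877CBA77779987778B784
  -62 9A99CCCCCBCCCCCCCCCCCCCCCCCCCDCCDCCCCCDDCDDDDDDCDDDDDCDCDDDCDDDDDDCDDDDDDCDDDDDCCB784
  -64 9A99AAAABAAAAAAAAAAAAABAAAAABAAAAABAAAAABAAABAABAABAAAAABAAAAAAAAAAAAAAAAAAAAAAAA9674
  -66 8GKNIKMJLNJMKKMKKNKLOJKOKLOKLOKLOLLOLLNMLNNKMNKMPKLOMLNNKMPLLONLMOLMONKMOLLNNKMPLCDD4
  -68 8GGEFFEFFEFFEFEEFEEGEEGEEGEEGFEGFEGFEFFEFGEFGFEGFEGFEFGFEGFEFGEEFFEFGFEFFEEFFDFFEABA4
  -70 9NI88888888888BACBA988888888888888888888998999988998999989899888998988889988898889994
  -72 9NJ88888888888OOOOOB888888888
[... 2944 characters left out ...]
FEFEEEEEEEEEEEEEEEEEEEEEEEEEEEEEEEEEEEEEEEEEEEEEEEEDAAA4
 -138 9NKFFFFFFFFFFFFFFFFFFFFFFFFFFFFFFFFFFFFFEEFFFEEEEEFEEEEEEEEEEEEEEEEEEEEEEEEEEEEEDAABC
 -140 9NKFFFFFFFFFFFFFFFFFFFFFFFFFFFFFFFFFFEFFFEEEEEEEEEEEEEEEEEEEEEEEEEEEEEEEEEEEEEEEDAAAC
 -142 9MJEEEEEFEFEEEEEEEEEEEEEEEEEEEEEEEEEEEEEEEEEEEEEEEEEEEEEEEEEEEEEEEEEEEEEDEEEEEEEC9AAB
 -144 9MNNNNNODDDDDDEEEEEDDEEEEEEEEEEEEEEEEEEEEEEEEEEEEEEEFFFFFFFFFEFFFFFFFEEEEFEFEEEEEEFEF
 -146 ADEFEEDB9AAAAA999AAAAA999AAAAAA99AAAAAAA9AAAABAAAAAAAABBAAAAAAAABAA9A9AAAAAAAA999AAA6
 -148 AA98A8A9A999999AA999998A9A999999A9AA999999A9A899999AA9A999999A99A9999A99A9A99999A9832
 -150 GBBEHE9AA9AAAAAA9999AAAA99AAAAAAAAAAA99999999999AAAAAAAAAA999999999999999AAAAA9642222
```

Rectifying the tray picture shows five separate pieces in the tray, at y of about -52, -37, -4, +37 and +46 mm and x of about -74 to -98 mm. The plate is bare. Now I'll take the scraper back.

apply_moves(
  dp=[
    [-0.005, -0.03, 0],
    [-0.008, -0.05, -0.01],
    [-0.009, -0.05, 0],
    [-0.009, -0.05, 0],
    [-0.009, -0.05, 0],
    [-0.009, -0.05, 0],
    [-0.009, -0.05, 0],
    [-0.009, -0.05, 0],
    [-0.009, -0.05, 0],
    [-0.008, -0.04, 0],
  ],
  twist=[
    [0, 0, 0],
    [0, 0, 0],
    [0, 0, 0],
    [0, 0, 0],
    [0, 0, 0],
    [0, 0, 0],
    [0, 0, 0],
    [0, 0, 0],
    [0, 0, 0],
    [0, 0, 0],
  ],
  fingers=[1, 1, 1, 1, 1, 1, 1, 1, 1, 1],
)

```text
time: 20.55
position: [0.4355, 0.0204, 0.1676]
tool_rot: [3.131, -0.243, 0.002]
ft_force: [1.3, 0.2, -2.9]
grip_width: 0.252
grip_force: 50.0
```

apply_moves(
  dp=[
    [-0.006, -0.04, 0],
    [0, 0, 0],
    [0, 0, 0],
    [0, 0, 0],
    [0, 0, 0],
    [0, 0, 0],
    [0, 0, 0],
  ],
  twist=[
    [0, 0, 0],
    [0, 0, -0.05],
    [0, 0, -0.05],
    [0, 0, -0.05],
    [0, 0, 0],
    [0, 0, 0],
    [0, 0, 0],
  ],
  fingers=[1, 1, 1, 1, 1, 1, 1],
)

```text
time: 21.25
position: [0.4366, 0.0572, 0.1673]
tool_rot: [3.141, -0.015, 0.0]
ft_force: [0.1, 0.7, -2.3]
grip_width: 0.25
grip_force: 50.0
```

```bash
python3 go.py .4385 .0811 .0715 -.006
```

```text
pos [0.4366 0.0572 0.1673] f [ 0.1  0.7 -2.3] M [-0.01  0.03  0.03] w 21.8
dp [ 0.0016 -0.024   0.0958] tw [ 0.0005 -0.0003 -0.0035]
fixture frame 0.3105 0.0921
```

apply_moves(
  dp=[
    [0.002, -0.014, 0],
    [0, -0.01, 0],
    [0, 0, 0.02],
    [0, 0, 0.02],
    [0, 0, 0.015],
    [0, 0, 0],
    [0, 0, 0],
    [0, 0, 0],
  ],
  twist=[
    [0, 0, -0.003],
    [0, 0, 0],
    [0, 0, 0],
    [0, 0, 0],
    [0, 0, 0],
    [0, 0, 0],
    [0, 0, 0],
    [0, 0, 0],
  ],
  fingers=[1, 1, 1, 1, 1, 1, 1, 1],
)

```text
time: 22.05
position: [0.4398, 0.0812, 0.1132]
tool_rot: [-3.142, 0.01, -0.003]
ft_force: [0.9, -0.2, -1.7]
grip_width: 0.249
grip_force: 50.0
```

```bash
python3 go.py .4385 .0811 .0715 -.006
```

```text
pos [0.4398 0.0812 0.1132] f [ 0.9 -0.2 -1.7] M [0.03 0.   0.  ] w 21.6
dp [-0.0014  0.0001  0.0417] tw [-0.     -0.0018 -0.0002]
fixture frame 0.3348 0.0928
```

apply_moves(
  dp=[
    [-0.001, 0, 0.01],
    [0, 0, 0.01],
    [0, 0, 0.01],
    [0, 0, 0.006],
    [0, 0, 0.003],
    [0, 0, 0.001],
    [0, 0, 0],
    [0, 0, 0],
    [0, 0, 0],
  ],
  twist=[
    [0, 0, 0],
    [0, 0, 0],
    [0, 0, 0],
    [0, 0, 0],
    [0, 0, 0],
    [0, 0, 0],
    [0, 0, 0],
    [0, 0, 0],
    [0, 0, 0],
  ],
  fingers=[1, 1, 1, 1, 1, 1, 1, 1, 1],
)

```text
time: 22.95
position: [0.4384, 0.081, 0.0725]
tool_rot: [3.141, -0.01, 0.001]
ft_force: [-0.3, 0.3, -2.9]
grip_width: 0.247
grip_force: 50.0
```

```bash
python3 go.py .4385 .0811 .0715 -.006
```

```text
pos [0.4384 0.081  0.0725] f [-0.3  0.3 -2.9] M [0.08 0.08 0.02] w 21.5
dp [ 0.0001 -0.0001  0.001 ] tw [ 0.0002 -0.0007 -0.0002]
fixture frame 0.3343 0.0942
```

apply_moves(
  dp=[
    [0, 0, 0.0007],
    [0, 0, 0.0005],
    [0, 0, 0],
    [0, 0, 0],
  ],
  twist=[
    [0, 0, 0],
    [0, 0, 0],
    [0, 0, 0],
    [0, 0, 0],
  ],
  fingers=[1, 1, 1, 1],
)

```text
time: 23.35
position: [0.4383, 0.081, 0.0715]
tool_rot: [3.141, -0.01, 0.001]
ft_force: [-1.3, -0.0, 4.5]
grip_width: 0.25
grip_force: 50.0
```

Seated: the upward force rose. Release, then retreat straight up.

apply_moves(
  dp=[
    [0, 0, 0],
    [0, 0, 0],
    [0, 0, 0],
    [0, 0, 0],
    [0, 0, 0],
    [0, 0, 0],
    [0, 0, 0],
    [0, 0, 0],
    [0, 0, 0],
    [0, 0, 0],
  ],
  twist=[
    [0, 0, 0],
    [0, 0, 0],
    [0, 0, 0],
    [0, 0, 0],
    [0, 0, 0],
    [0, 0, 0],
    [0, 0, 0],
    [0, 0, 0],
    [0, 0, 0],
    [0, 0, 0],
  ],
  fingers=[0, 0, 0, 0, 0, 0, 0, 0, 0, 0],
)

```text
time: 24.35
position: [0.4381, 0.081, 0.071]
tool_rot: [3.142, -0.01, 0.0]
ft_force: [-0.2, -0.2, -0.3]
grip_width: 0.981
grip_force: 0.0
```

apply_moves(
  dp=[
    [0, 0, -0.01],
    [0, 0, -0.03],
    [0, 0, -0.04],
    [0, 0, -0.04],
    [0, 0, -0.03],
    [0, 0.03, 0],
    [0, 0.05, 0],
    [0, 0.05, 0],
    [0, 0.03, 0],
    [0, 0, 0],
  ],
  twist=[
    [0, 0, 0],
    [0, 0, 0],
    [0, 0, 0],
    [0, 0, 0],
    [0, 0, 0],
    [0, 0, 0],
    [0, 0, 0],
    [0, 0, 0],
    [0, 0, 0],
    [0, 0, 0],
  ],
  fingers=[0, 0, 0, 0, 0, 0, 0, 0, 0, 0],
)

```text
time: 25.35
position: [0.4365, -0.084, 0.2216]
tool_rot: [3.14, -0.022, 0.001]
ft_force: [-0.7, 0.5, 0.3]
grip_width: 0.998
grip_force: 0.0
```

apply_moves(
  dp=[
    [0, 0.03, 0],
    [0, 0.05, 0],
    [0, 0.05, 0],
    [0, 0.05, 0],
    [0, 0.05, 0],
    [0, 0.05, 0],
    [0, 0.04, 0],
    [0, 0, 0],
    [0, 0, 0],
    [0, 0, 0],
  ],
  twist=[
    [0, 0, 0],
    [0, 0, 0],
    [0, 0, 0],
    [0, 0, 0],
    [0, 0, 0],
    [0, 0, 0],
    [0, 0, 0],
    [0, 0, 0],
    [0, 0, 0],
    [0, 0, 0],
  ],
  fingers=[0, 0, 0, 0, 0, 0, 0, 0, 0, 0],
)

```text
time: 26.35
position: [0.4362, -0.397, 0.2214]
tool_rot: [-3.141, 0.006, -0.001]
ft_force: [0.2, 1.0, -0.5]
grip_width: 0.999
grip_force: 0.0
```

Run:
```python
from h import *
s=ctrl.get_state();print(s['position'],s['grip_width'],s['qd'].round(2))
im=get_image("wrist")[:,:,::-1]; cv2.imwrite("pics/w8.png",im)
b=get_image("top")[:,:,::-1]; a0=cv2.imread("pics/top0.png")
d=np.abs(b.astype(int)-a0).max(2)
print("stand diff>40:",(d[215:290,240:285]>40).sum(),"of",75*45)
a=1.412;c,sn=np.cos(a),np.sin(a)
xs=np.arange(-.058,-.112,-.002); ys=np.arange(-.08,.081,.002)
m=np.array([[proj("wrist",[.4785+c*x-sn*y,-.264+sn*x+c*y,.008],s) for y in ys] for x in xs],np.float32)
g=cv2.remap(cv2.cvtColor(im,cv2.COLOR_BGR2GRAY),m[...,0],m[...,1],cv2.INTER_LINEAR)
print(m.reshape(-1,2).min(0),m.reshape(-1,2).max(0))
for i,r in enumerate(g): print(f"{xs[i]*1e3:5.0f}","".join("0123456789ABCDEFGHIJKLMNOP"[v//10] for v in r))
```

```text
[ 0.43618805 -0.3969587   0.22143605] 0.9987964151564974 [-0.01 -0.01 -0.01  0.01  0.01 -0.    0.  ]
stand diff>40: 153 of 3375
[224.0519   64.49064] [304.814   256.80118]
  -58 N8DEEEEEEEEEED8888887877ACDEFFFFFFFEFFFFEFFFFFEFFFFEFEFFFFFFFFFFFFEB8788888887777
  -60 NABBCCBBCBBBB667776677667766677ABBBABBBAABBBAABBAABBAAABBAAABBAAA8966666666666666
  -62 N95554555455555555555555555555555555555555555555555555555555555555555555555555555
  -64 MA7666569856566666666666666665666987665A866657987656976656AA655665565556555555556
  -66 78AAAA98AAA555555556565555556555569AAA9AAAAAAAAAAAAABAAAAAA8665656565666565555657
  -68 778888888875555555555555555555555555566678888888888878888765555555555555555555556
  -70 JJIJJJIIJJDABAAABAAABAAABABBBABBBBBBBBBBBBBBEKKKLKKKKLKKBBBBBBBBBBBBBBBBBBBBABBAB
  -72 B87778777866666666667666766676677666766677666667776787677766676667766676667666677
  -74 ABAABIGDBABBAAA9AABBAABBAABABABABBBAABBAAABAAAGLIGDAAABBAABBAABBAABBBAABBAAABBA78
  -76 DMMMMMMMKBCBCCCBBBCCCBBBCBBBBBBBBBBBBBBBBBBBBNNNNLDBBBBBBBBBBBBBBBBBBBBBBBBBBBB88
  -78 EMMMMMMMJBBBCCCCBBBBBBBBBBBBBBBBBBBBBBBBBB
[... 747 characters left out ...]
96 EMMMMMMMLBCCCCCBCCCCBBBBBBBBBBBBBBBBBBBBBBBBBBBBBBBBBBBBBBBBA9BBBBABBAABBBAABAA88
  -98 EMMMMMMNKCCCCCCCCCCBCCCBCBCBBBBBBBBBBBBBBBBBBBBBBBBBBBBBBBBBBBA988ABBBBBBBBBBBA88
 -100 CMMMMMMNHCCCCCCCCCCCCCCBCCCCBBBBBBBBBBBBBBBBBBBBBBBBBBBBBBBBBBBBBBBBBBBBBBBBBBB88
 -102 EMMMMMMMDBBBBBBBBBBBBBBBBBBBBBBBBBBBBBBBBBBBBBBBBBBBBBBBBBBBBBBBBBBBBBBBBBBBBBA88
 -104 CMMMMMMMBCCBCCCCBBBBBBBBBBBBBBBBBBBBBBBBBBBBBBBBBBBBBBBBBBBBBBBBBBBBBBBBBBBBBBB88
 -106 EMMMMMMMBCCCCBBBCCBBCBBBBBBBBBBBBBBBBBBBBBBBBBBBBBBBBBBBBBBBBBBBBBBBBBBBBBBBBBB78
 -108 DNMMMMNNHCCCCCCCCCCCCCCCCCBCBCBBBBBBBBBBBBBBBBBBBBBBBBBBBBBBBBBBBBBBBBBBBBBBBBB88
 -110 BMMMMMMMMKBCCCCCBBCBBBBBBBBBBBBBBBBBBBBBBBBBBBBBBBBBBBBBBBBBBBBBBBBBBBBBBBBBABA88
```

Run:
```python
from bench import ctrl
print(ctrl.close_job())
```

```text
the job is handed in; nothing more can be done
None
```

I handed the job in at about 26 s with all five offcuts in the tray by the last wrist picture, one of them leaning on the tray wall. The scraper is back on its stand and released; the plate force I read while wiping stayed under about 5 N (limit about 10 N), and no verdict came back.

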